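# Move four jar lids to the drying rack in order

### The job

Move all four lids from the row of jars to the empty drying rack in the same order, counted from the post: the lid nearest the ball-topped post on the jar rack goes into the hole nearest the post on the drying rack, the next lid into the next hole, and so on. Each lid must end upright and fully home, with its plug in its hole and its flange flat on the rack.

Things in the scene. Friction and masses are not known exactly. Their poses are not given: they have to be found in the camera images.
- ball (a point): Loose light-wood lid with a round ball knob, 32 mm across. Point: knob centre, z up. Flange 46 mm across, 6 mm thick, underside 32 mm below this point; under it a tapered plug 17 mm across, 18 mm long. About 40 g. At the start it stands in the mouth of jar_ball, flange on the rim.
- barrel (a point): Loose light-wood lid with a narrow upright cylinder knob, 24 mm across and 28 mm tall. Point: knob centre, z up. Flange 46 mm across, 6 mm thick, underside 32 mm below this point; under it a tapered plug 17 mm across, 18 mm long. About 40 g. At the start it stands in the mouth of jar_barrel, flange on the rim.
- disc (a point): Loose light-wood lid with a flat disc knob, 40 mm across and 14 mm thick, on a short neck. Point: knob centre, z up. Flange 46 mm across, 6 mm thick, underside 32 mm below this point; under it a tapered plug 17 mm across, 18 mm long. About 40 g. At the start it stands in the mouth of jar_disc, flange on the rim.
- square (a point): Loose light-wood lid with a square cube-like knob, 26 x 26 x 26 mm, faces square to this frame's x and y. Point: knob centre, z up. Flange 46 mm across, 6 mm thick, underside 32 mm below this point; under it a tapered plug 17 mm across, 18 mm long. About 40 g. At the start it stands in the mouth of jar_square, flange on the rim.
- jar_ball: Fixed brown wooden jar, one of four identical ones in a straight row 68 mm apart on the jar rack; at the start it carries the lid 'ball'. 62 mm across, 85 mm tall, mouth 32 mm wide. Origin at the centre of its underside, which is 18 mm above the table.
- jar_barrel: Fixed brown wooden jar, one of four identical ones in a straight row 68 mm apart on the jar rack; at the start it carries the lid 'barrel'. 62 mm across, 85 mm tall, mouth 32 mm wide. Origin at the centre of its underside, which is 18 mm above the table.
- jar_disc: Fixed brown wooden jar, one of four identical ones in a straight row 68 mm apart on the jar rack; at the start it carries the lid 'disc'. 62 mm across, 85 mm tall, mouth 32 mm wide. Origin at the centre of its underside, which is 18 mm above the table.
- jar_square: Fixed brown wooden jar, one of four identical ones in a straight row 68 mm apart on the jar rack; at the start it carries the lid 'square'. 62 mm across, 85 mm tall, mouth 32 mm wide. Origin at the centre of its underside, which is 18 mm above the table.
- post: Fixed dark-wood end post with a ball top (28 mm across), 115 mm tall, on the jar rack in line with the jars, 53 mm beyond the centre of the last jar at one end (which end varies); the other end has only a low block 22 mm high. Origin at the centre of its foot, 18 mm above the table.
- drying_rack: Fixed batten 90 (x) by 330 mm (y), top 30 mm above the table; origin on the table under its centre. Four round through-holes, 32 mm wide, at x = 0, y = +83, +15, -53, -121 mm. Its own ball-topped post stands at y = +145 mm (top 120 mm above the table), nearest the hole at +83. With a lid fully home the flange lies on the top, knob centre 62 mm above the table.
Things that resemble listed ones, but are neither listed nor needed, are in the scene too. Leave any turquoise look-alike of the part that bears square alone. Leave any red look-alike of the part that bears barrel alone.

How it is judged:
By the outcome, as a careful person would: the job done as asked, in the order asked, and still so for the second after the job is handed in, with the robot touching nothing.
It also fails if it takes over 93 s, if anything falls off the work surface, if the arm or the gripper's body presses on something with over 40 N, if the wrist force passes 120 N, or if a joint passes its speed limit or range.

### The arm

A 7-joint arm with a two-finger parallel gripper is mounted at the origin on the work surface. World frame = base frame: x ahead of the robot, y to its left, z up, the work surface at z = 0. Lengths are in mm, angles in degrees, forces in N, time in s.
With the tool pointing down it reaches from about 400 to 750 mm from the base axis. Payload 19.5 kg.
Tool frame: the origin (TCP) lies midway between the tips of the shut fingers; the grasp point (between the pads) lies 19 mm behind it (r.grasp_offset is the distance from the TCP to the grasp point, in mm); x points along the fingers, z is the direction in which the jaws open and shut, and the axes are right-handed (so a half turn about x gives the same grasp; the last joint's range is limited). The gripper opens to 85 mm and grips with 20 to 120 N. Pads are 22 mm wide; open, the fingers measure 114 mm over their backs; the gripper's body (76 mm by 85 mm) begins 54 mm behind the grasp point. The pads swing forward as they close: fully open they stand 13 mm farther back than shut.
Start: joints at [-2.389, 40.479, -1.581, 85.061, 1.261, 54.483, -4.326], TCP at [574.974, 0.003, 231.268] pointing down, gripper open.
Joint ranges: [-155.06, 155.06], [-18.47, 123.98], [-90, 86.84], [0, 140.48], [-83.41, 263.41], [0, 116], [-161.91, 161.91]. Speed limits (degrees/s): [108.29, 108.29, 147.25, 147.25, 172.46, 172.46, 172.46].

### API

Orientations are given as [roll, pitch, yaw] about the fixed x, y, z axes, in that order (R = Rz(yaw) Ry(pitch) Rx(roll)).
In Python, from station import r, imaging gives the robot as it stands.
- The arm moves only by the tool move_arm, never from a script. Its argument "increments" is a list of rows, each an object with "rotation": the turn, a rotation vector about the world's x, y, z in rad, a list of three; "linear": the shift along the world's x, y, z in cm, a list of three; "gripper": the finger opening in cm, from 0 to 8.54. A call has 1 to 20 rows; each row is the pose to reach, as a shift and turn from the pose commanded when the call began; what a row does not reach only later rows make up. A row lasts 1/12 s, in which the tool goes at most 41.7 mm and 7.16 degrees, less where a joint would pass 70% of its speed; a pose out of reach is approached as far as the arm can. A call with a gripper value outside its range is refused whole. The fingers move at their own pace and stop on an object; the grip force is fixed at half the most. Time passes only in rows, so rows that repeat a pose let the fingers close. It gives the time, the measured TCP pose, the force and the opening at its end, in the units of the state.
- r.state(): the state, without advancing time (a new reading comes with each control period).
- imaging.camera(name): name is "scene" or "side" or "wrist"; returns a dict with "img" (384x512x3 uint8, red, green, blue), "depth" (384x512 float32, mm along the optical axis (not along the pixel's ray), 0 where there is no reading), "K" (3x3 intrinsics, pixels), "rvec" (rotation vector, rad) and "tvec" (3), from world to camera coordinates, as OpenCV has them; the wrist camera has in their place "tool_from_camera" (4x4, takes a point from camera to tool coordinates, whose origin is the TCP and whose axes are the tool frame's). Camera axes: x right, y down, z forward; pixel columns grow to the right and rows downward; lengths in mm; the calibration is good to about 2 mm. A picture is of the moment at which its call begins: read the wrist's pose just before it.
- r.hand_in(): hands the job in, once; it reports no verdict.
The state is a dict: "t": time; "joint_pos": joint angles; "joint_vel": joint speeds; "effort": joint torques, N m; "ee_pos": TCP position; "tool_rot": TCP orientation; "force": force on the tool from outside, world axes, zero at the start; "moment": the same for the moment, N m; "width": opening from 0.0 (shut) to 1.0 (fully open).
Only numpy, scipy, OpenCV 4.12 (cv2) and the standard library are available. Lean on these libraries where they do the work, as an engineer would, in place of code of your own. Each camera call takes 0.05 s, during which the arm holds its last target. There are 200 camera calls.

## Working session

There is one attempt and no reset: what is moved stays moved. The work goes in short steps, Python scripts to look and compute and a tool call to move; the robot and the scene stay as the last step left them, time stands still between calls to the robot, and variables do not carry over. Pictures are saved under pics/ and viewed, about 12 in all and at most 16, crops included, and the job is handed in when it is done.

Besides the shell and the picture viewer there is one more tool, called in YAML: its name, and indented under it one key for each argument. move_arm: Moves the arm, as the interface text tells. Its arguments: {"type":"object","properties":{"increments":{"type":"array"}},"required":["increments"]}

```bash
mkdir -p pics
cat > h.py <<'E'
import numpy as np, cv2
from station import r, imaging
def snap(n,f):
    c=imaging.camera(n); np.savez(''+f+'.npz',**c); cv2.imwrite(f'pics/{f}.png',c['img'][:,:,::-1]); return c
def world(c):
    h,w=c['depth'].shape; K=c['K']; u,v=np.meshgrid(np.arange(w),np.arange(h)); d=c['depth']
    P=np.stack([(u-K[0,2])*d/K[0,0],(v-K[1,2])*d/K[1,1],d],-1)
    R=cv2.Rodrigues(c['rvec'])[0]
    return (P-np.ravel(c['tvec']))@R
E
python3 - <<'E'
from h import *
for n in ('scene','side'): snap(n,n+'0')
a=cv2.imread('pics/scene0.png');b=cv2.imread('pics/side0.png')
s=r.state();print(s['t'],s['tool_rot'],s['width'],s['force'])
for n in ('scene0','side0'):
    c=np.load(n+'.npz');R=cv2.Rodrigues(c['rvec'])[0];print(n,c['K'][0],-R.T@c['tvec'].ravel(),R[2])
E
```

```text
0.1 [-175.38382866   89.94744321 -175.38574652] 0.9963470063793753 [-0.21930048 -0.72823565  0.33142047]
scene0 [456.92883282   0.         258.28832198] [1055.16329599 -155.25698449  796.0991216 ] [-0.50265179  0.22417987 -0.8349159 ]
side0 [379.62104557   0.         253.91371383] [ 526.55347818 -478.06393132  630.29566025] [ 0.15717444  0.66840307 -0.72700311]
```

View pics/scene0.png

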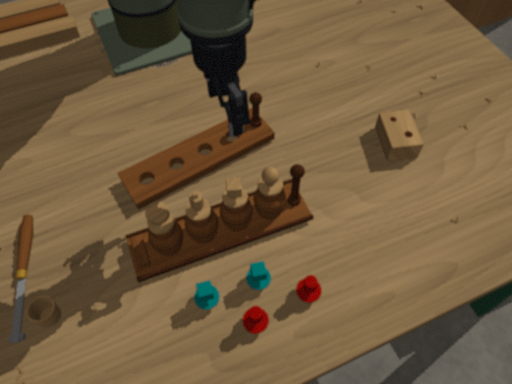

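View pics/side0.png

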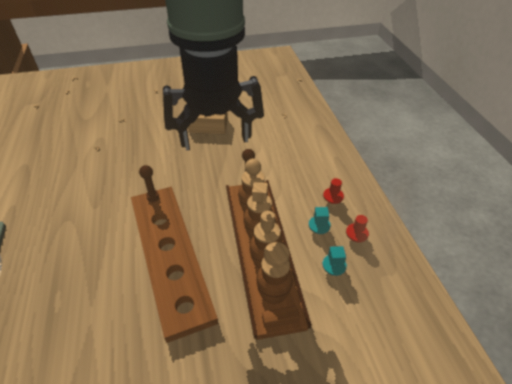

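The scene camera shows the jar rack in front with its post at (297,172). Counting from the post, the lids are near (270,178), (234,190), (198,203) and (160,215). The empty rack lies behind it, with its post at (256,100). The turquoise and red look-alikes are at the bottom. Next: enlarge and measure.

Run:
```python
from h import *
c=np.load('scene0.npz');W=world(c);cs=np.load('side0.npz');Ws=world(cs)
a=cv2.imread('pics/scene0.png')[80:290,110:330];b=cv2.imread('pics/side0.png')[130:340,120:320]
A=cv2.resize(a,None,fx=1.9,fy=1.9*1,interpolation=3);B=cv2.resize(b,None,fx=1.9,fy=1.9,interpolation=3)
cv2.imwrite('pics/zoom0.png',np.hstack([A,B]))
# fit: knob tops / post tops / rack tops
from scipy import ndimage
for nm,w in (('scene',W),('side',Ws)):
    x,y,z=w[...,0],w[...,1],w[...,2]
    ok=(x>380)&(x<850)&(abs(y)<350)
    for lo,hi,mn in ((136,160,6),(112,136,6),(24,36,200)):
        L,n=ndimage.label(ok&(z>lo)&(z<hi))
        for i in range(1,n+1):
            m=L==i
            if m.sum()<mn: continue
            v,u=np.nonzero(m);p=w[m]
            print(nm,lo,m.sum(),'px',u.mean().round(),v.mean().round(),'c',p.mean(0).round(),'min',p.min(0).round(),'max',p.max(0).round())
            if lo==24: print(cv2.minAreaRect(p[:,:2].astype(np.float32)))
```

```text
scene 136 234 px 270.0 175.0 c [651.  48. 146.] min [634.  34. 136.] max [663.  64. 153.]
scene 136 242 px 234.0 186.0 c [646. -19. 147.] min [628. -33. 136.] max [659.  -3. 151.]
scene 136 185 px 196.0 198.0 c [643. -86. 147.] min [630. -97. 136.] max [652. -74. 152.]
scene 136 415 px 157.0 213.0 c [ 639. -154.  142.] min [ 619. -173.  136.] max [ 657. -134.  146.]
scene 112 90 px 255.0 97.0 c [445. 112. 117.] min [432. 102. 112.] max [455. 125. 123.]
scene 112 187 px 297.0 171.0 c [653. 100. 127.] min [636.  89. 113.] max [663. 115. 135.]
scene 112 32 px 270.0 184.0 c [656.  45. 128.] min [649.  35. 113.] max [662.  56. 136.]
scene 112 59 px 234.0 196.0 c [654. -22. 129.] min [647. -34. 113.] max [659. -11. 136.]
scene 112 58 px 198.0 207.0 c [648. -87. 127.] min [634. -97. 112.] max [653. -72. 135.]
scene 112 7 px 169.0 216.0 c [ 648. -138.  134.] min [ 644. -140.  132.] max [ 652. -136.  135.]
scene 112 33 px 159.0 223.0 c [ 655. -156.  133.] min [ 649. -170.  129.] max [ 657. -142.  136.]
scene 24 4539 px 189.0 159.0 c [472. -51.  30.] min [ 404. -199.   24.] max [534. 140.  36.
[... 695 characters left out ...]
7.  93. 126.] min [634.  85. 113.] max [662. 105. 134.]
side 112 91 px 145.0 170.0 c [442. 105. 116.] min [430.  94. 112.] max [453. 117. 120.]
side 112 59 px 253.0 174.0 c [645.  35. 127.] min [631.  28. 112.] max [660.  44. 136.]
side 112 76 px 258.0 200.0 c [640. -34. 128.] min [628. -39. 112.] max [651. -25. 136.]
side 112 77 px 266.0 228.0 c [638. -99. 128.] min [ 629. -103.  112.] max [650. -89. 136.]
side 112 43 px 275.0 265.0 c [ 632. -174.  133.] min [ 619. -178.  128.] max [ 648. -163.  136.]
side 24 6381 px 171.0 264.0 c [466. -61.  30.] min [ 394. -204.   24.] max [533. 135.  36.]
((462.9490051269531, -34.18043518066406), (90.07545471191406, 333.1275329589844), 8.864816665649414)
```

View pics/zoom0.png

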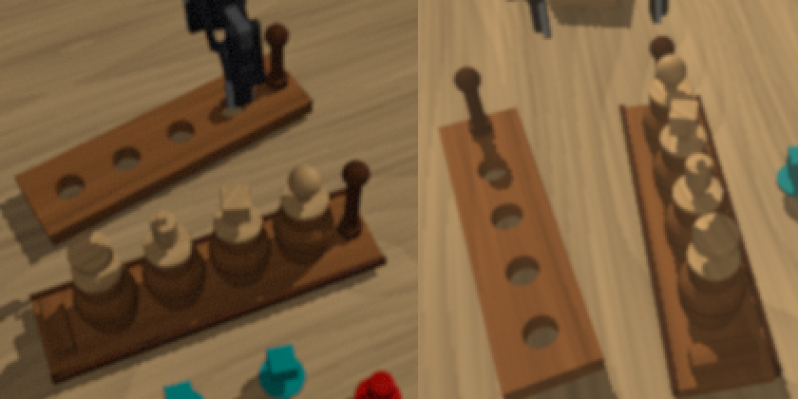

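Counted from the post, the lids are ball, square, barrel, disc. The two cameras differ by about 5 mm in y, so I'll take a wrist view from above the row.

move_arm:
  increments:
    - {"rotation": [0,0,0],"linear": [5,-5.5,10],"gripper": 8.5}
    - {"rotation": [0,0,0],"linear": [5,-5.5,10],"gripper": 8.5}
    - {"rotation": [0,0,0],"linear": [5,-5.5,10],"gripper": 8.5}
    - {"rotation": [0,0,0],"linear": [5,-5.5,10],"gripper": 8.5}
    - {"rotation": [0,0,0],"linear": [5,-5.5,10],"gripper": 8.5}
    - {"rotation": [0,0,0],"linear": [5,-5.5,10],"gripper": 8.5}
    - {"rotation": [0,0,0],"linear": [5,-5.5,10],"gripper": 8.5}
    - {"rotation": [0,0,0],"linear": [5,-5.5,10],"gripper": 8.5}

```text
t: 0.77
ee_pos: [624.5, -54.4, 330.5]
tool_rot: [172.5, 89.9, 172.5]
force: [0.5, 0.1, 0.6]
width: 0.994
```

```bash
cat >> h.py <<'E'
from scipy.spatial.transform import Rotation as Ro
def wristworld(f):
    s=r.state(); c=snap('wrist',f)
    h,w=c['depth'].shape; K=c['K']; u,v=np.meshgrid(np.arange(w),np.arange(h)); d=c['depth']
    P=np.stack([(u-K[0,2])*d/K[0,0],(v-K[1,2])*d/K[1,1],d],-1)
    T=c['tool_from_camera']; R=Ro.from_euler('xyz',s['tool_rot'],degrees=True).as_matrix()
    return c,(P@T[:3,:3].T+T[:3,3])@R.T+np.array(s['ee_pos']),s
E
python3 - <<'E'
from h import *
from scipy import ndimage
c,w,s=wristworld('w1');np.save('w1.npy',w);print(s['ee_pos'],s['tool_rot'],c['tool_from_camera'].round(2))
x,y,z=np.moveaxis(w,-1,0);ok=c['depth']>0
for lo,hi in ((132,160),(105,132),(26,34)):
    L,n=ndimage.label(ok&(z>lo)&(z<hi)&(x>350))
    for i in range(1,n+1):
        m=L==i
        if m.sum()<60: continue
        v,u=np.nonzero(m);p=w[m]
        print(lo,m.sum(),'px',u.mean().round(),v.mean().round(),'rect',[np.round(q,1) for q in cv2.minAreaRect(p[:,:2].astype(np.float32))],'circ',cv2.minEnclosingCircle(p[:,:2].astype(np.float32)),'z',p[:,2].max().round())
E
```

```text
[624.47382436 -54.4178793  330.46817902] [172.4810612   89.89952153 172.52332376] [[   0.     -0.32    0.95 -142.61]
 [   0.     -0.95   -0.32   84.  ]
 [   1.      0.     -0.     -0.5 ]
 [   0.      0.      0.      1.  ]]
132 629 px 271.0 84.0 rect [array([645.4,  49.4]), array([30.5, 30.5]), np.float64(44.3)] circ ((645.7382202148438, 49.339622497558594), 15.9139404296875) z 153.0
132 491 px 268.0 143.0 rect [array([642.9, -18.4]), array([26.1, 26. ]), np.float64(70.8)] circ ((642.7337646484375, -18.597091674804688), 17.41899871826172) z 150.0
132 304 px 265.0 196.0 rect [array([640.1, -85.5]), array([23.2, 22.2]), np.float64(0.3)] circ ((639.9617919921875, -86.34612274169922), 12.011526107788086) z 151.0
132 617 px 262.0 240.0 rect [array([ 637.5, -153.5]), array([38.4, 38.7]), np.float64(24.8)] circ ((637.1327514648438, -153.50160217285156), 19.829866409301758) z 144.0
105 537 px 98.0 28.0 rect [array([441.4, 111.6]), array([27.2, 25.2]), np.float64(53.9)] circ ((441.0220642089844, 111.68850708007812), 14.114130973815918) z 121.0
105 448 px 273.0 36.0 rect [array([647.5, 101.9]),
[... 562 characters left out ...]
430297851562), 22.82744598388672) z 132.0
105 298 px 261.0 224.0 rect [array([ 637.2, -145.2]), array([43.9, 28.2]), np.float64(1.9)] circ ((637.3236694335938, -153.11488342285156), 22.539274215698242) z 132.0
26 9972 px 151.0 128.0 rect [array([462.6, -31. ]), array([ 91.2, 330.7]), np.float64(8.9)] circ ((463.1763610839844, -30.71831512451172), 170.44386291503906) z 34.0
26 114 px 268.0 53.0 rect [array([646.5,  98.8]), array([18.2, 25.4]), np.float64(70.4)] circ ((647.3846435546875, 101.65351867675781), 12.922651290893555) z 34.0
26 61 px 278.0 322.0 rect [array([ 676.6, -401.1]), array([35.5, 13.3]), np.float64(6.4)] circ ((675.8894653320312, -394.726806640625), 17.74346351623535) z 34.0
```

View pics/w1.png

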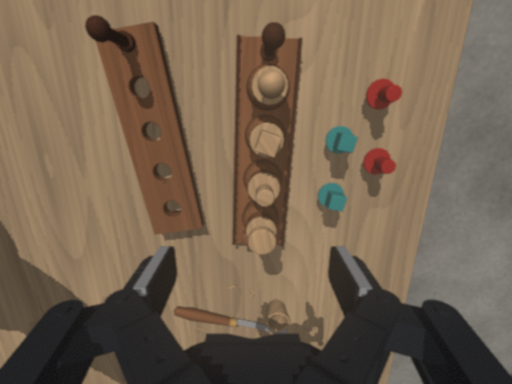

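All four knobs come out 68 mm apart at the expected heights:

| Lid | x (mm) | y (mm) |
|---|---|---|
| ball | 645.6 | 49.4 |
| square | 642.8 | -18.5 (faces at about -19°) |
| barrel | 640 | -86 |
| disc | 637.2 | -153.4 |

The drying rack centre is (462.8, -31) at yaw 8.9°. That puts the holes at (450, 51), (460.5, -16.2), (471, -83.4) and (481.5, -150.6). Ball first.

move_arm:
  increments:
    - {"rotation": [0,0,0],"linear": [2.1,10.4,-10],"gripper": 8.5}
    - {"rotation": [0,0,0],"linear": [2.1,10.4,-10],"gripper": 8.5}
    - {"rotation": [0,0,0],"linear": [2.1,10.4,-10],"gripper": 8.5}
    - {"rotation": [0,0,0],"linear": [2.1,10.4,-10],"gripper": 8.5}
    - {"rotation": [0,0,0],"linear": [2.1,10.4,-12],"gripper": 8.5}
    - {"rotation": [0,0,0],"linear": [2.1,10.4,-15],"gripper": 8.5}
    - {"rotation": [0,0,0],"linear": [2.1,10.4,-17],"gripper": 8.5}
    - {"rotation": [0,0,0],"linear": [2.1,10.4,-19],"gripper": 8.5}
    - {"rotation": [0,0,0],"linear": [2.1,10.4,-20.5],"gripper": 8.5}
    - {"rotation": [0,0,0],"linear": [2.1,10.4,-21.3],"gripper": 8.5}
    - {"rotation": [0,0,0],"linear": [2.1,10.4,-21.7],"gripper": 8.5}
    - {"rotation": [0,0,0],"linear": [2.1,10.4,-21.7],"gripper": 8.5}

```text
t: 1.82
ee_pos: [645.7, 49.1, 114.0]
tool_rot: [-175.5, 90.0, -175.5]
force: [-0.3, 0.3, -0.4]
width: 0.994
```

move_arm:
  increments:
    - {"rotation": [0,0,0],"linear": [0,0,0],"gripper": 2.0}
    - {"rotation": [0,0,0],"linear": [0,0,0],"gripper": 2.0}
    - {"rotation": [0,0,0],"linear": [0,0,0],"gripper": 2.0}
    - {"rotation": [0,0,0],"linear": [0,0,0],"gripper": 2.0}
    - {"rotation": [0,0,0],"linear": [0,0,0],"gripper": 2.0}
    - {"rotation": [0,0,0],"linear": [0,0,0],"gripper": 2.0}
    - {"rotation": [0,0,0],"linear": [0,0,0],"gripper": 2.0}
    - {"rotation": [0,0,0],"linear": [0,0,0],"gripper": 2.0}

```text
t: 2.48
ee_pos: [646.1, 49.0, 115.0]
tool_rot: [6.8, 90.0, 6.8]
force: [-2.2, -0.5, 9.4]
width: 0.341
```

Run:
```python
from h import *
s=r.state();print(s['width'],s['ee_pos'],s['force'])
snap('side','s2');snap('wrist','w2')
a=cv2.imread('pics/s2.png')[90:240,180:340];b=cv2.imread('pics/w2.png')
cv2.imwrite('pics/z2.png',np.hstack([cv2.resize(a,(400,375),interpolation=3),cv2.resize(b,(400,375))]))
```

```text
0.34090306512189544 [646.13600216  49.01084389 115.00050937] [-2.22863392 -0.54955272  9.39860098]
```

View pics/z2.png

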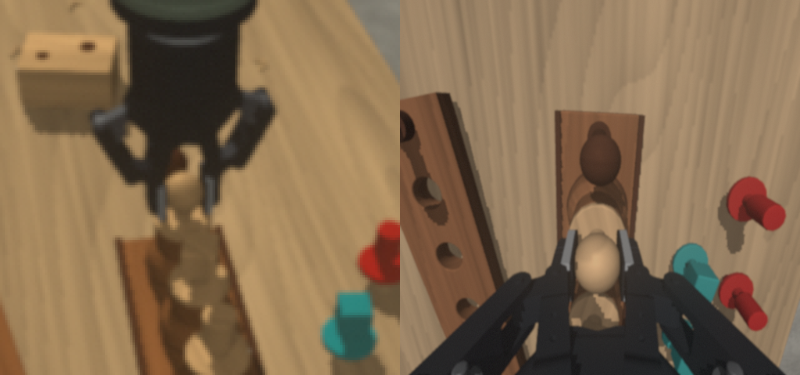

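The fingers straddle the ball knob evenly, with pads beside its middle. Lift and check.

move_arm:
  increments:
    - {"rotation": [0,0,0],"linear": [0,0,0.7],"gripper": 2.0}
    - {"rotation": [0,0,0],"linear": [0,0,1.4],"gripper": 2.0}
    - {"rotation": [0,0,0],"linear": [0,0,2.2],"gripper": 2.0}
    - {"rotation": [0,0,0],"linear": [0,0,3.0],"gripper": 2.0}
    - {"rotation": [0,0,0],"linear": [0,0,4.0],"gripper": 2.0}
    - {"rotation": [0,0,0],"linear": [0,0,4.5],"gripper": 2.0}
    - {"rotation": [0,0,0],"linear": [0,0,4.5],"gripper": 2.0}

```text
t: 3.17
ee_pos: [646.5, 49.0, 160.8]
tool_rot: [7.2, 89.9, 7.1]
force: [-0.2, -0.8, 0.2]
width: 0.342
```

Run:
```python
from h import *
s=r.state();print(s['width'],s['ee_pos'],s['force'])
c=snap('side','s3');snap('wrist','w3')
a=cv2.imread('pics/s3.png')[70:220,180:340];b=cv2.imread('pics/w3.png')
cv2.imwrite('pics/z3.png',np.hstack([cv2.resize(a,(400,375),interpolation=3),cv2.resize(b,(400,375))]))
```

```text
0.3416114214723623 [646.5113582   49.03857983 160.80397731] [-0.17145212 -0.76476837  0.24561437]
```

View pics/z3.png

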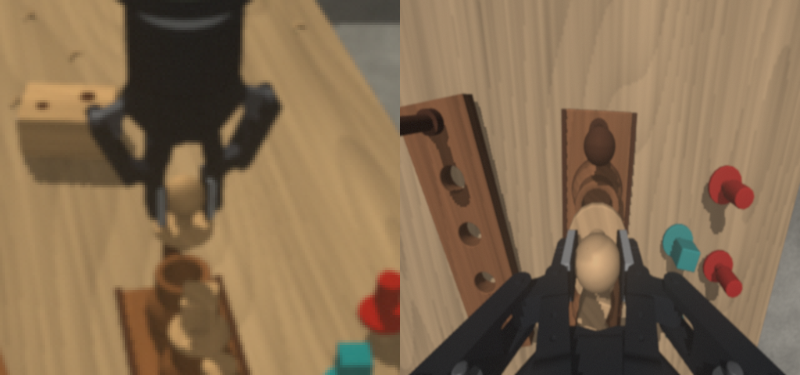

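The ball lid came out upright and is firmly held. Carry it to hole 1.

move_arm:
  increments:
    - {"rotation": [0,0,0],"linear": [-3,0.2,0],"gripper": 2.0}
    - {"rotation": [0,0,0],"linear": [-6,0.2,0],"gripper": 2.0}
    - {"rotation": [0,0,0],"linear": [-9.5,0.2,0],"gripper": 2.0}
    - {"rotation": [0,0,0],"linear": [-13,0.2,0],"gripper": 2.0}
    - {"rotation": [0,0,0],"linear": [-16,0.2,0],"gripper": 2.0}
    - {"rotation": [0,0,0],"linear": [-18.5,0.2,-1],"gripper": 2.0}
    - {"rotation": [0,0,0],"linear": [-19.6,0.2,-3],"gripper": 2.0}
    - {"rotation": [0,0,0],"linear": [-19.6,0.2,-5],"gripper": 2.0}
    - {"rotation": [0,0,0],"linear": [-19.6,0.2,-7],"gripper": 2.0}
    - {"rotation": [0,0,0],"linear": [-19.6,0.2,-8.5],"gripper": 2.0}
    - {"rotation": [0,0,0],"linear": [-19.6,0.2,-9.5],"gripper": 2.0}
    - {"rotation": [0,0,0],"linear": [-19.6,0.2,-10.5],"gripper": 2.0}
    - {"rotation": [0,0,0],"linear": [-19.6,0.2,-11.2],"gripper": 2.0}
    - {"rotation": [0,0,0],"linear": [-19.6,0.2,-11.6],"gripper": 2.0}
    - {"rotation": [0,0,0],"linear": [-19.6,0.2,-11.6],"gripper": 2.0}

```text
t: 4.52
ee_pos: [449.7, 51.0, 42.7]
tool_rot: [-171.4, 89.9, -171.4]
force: [-0.2, 0.4, 0.3]
width: 0.341
```

move_arm:
  increments:
    - {"rotation": [0,0,0],"linear": [0,0,0],"gripper": 8.5}
    - {"rotation": [0,0,0],"linear": [0,0,0],"gripper": 8.5}
    - {"rotation": [0,0,0],"linear": [0,0,0],"gripper": 8.5}
    - {"rotation": [0,0,0],"linear": [0,0,0],"gripper": 8.5}
    - {"rotation": [0,0,0],"linear": [0,0,0],"gripper": 8.5}
    - {"rotation": [0,0,0],"linear": [0,0,0],"gripper": 8.5}
    - {"rotation": [0,0,0],"linear": [0,0,2],"gripper": 8.5}
    - {"rotation": [0,0,0],"linear": [0,0,5],"gripper": 8.5}
    - {"rotation": [0,0,0],"linear": [0,0,9],"gripper": 8.5}
    - {"rotation": [0,0,0],"linear": [0,0,13],"gripper": 8.5}
    - {"rotation": [0,0,-0.1],"linear": [4,-1.5,15],"gripper": 8.5}
    - {"rotation": [0,0,-0.2],"linear": [8,-3,15],"gripper": 8.5}
    - {"rotation": [0,0,-0.3],"linear": [12,-4.5,15],"gripper": 8.5}
    - {"rotation": [0,0,-0.335],"linear": [16,-6,15],"gripper": 8.5}
    - {"rotation": [0,0,-0.335],"linear": [18.5,-6.9,15],"gripper": 8.5}
    - {"rotation": [0,0,-0.335],"linear": [19.3,-6.95,15],"gripper": 8.5}
    - {"rotation": [0,0,-0.335],"linear": [19.3,-6.95,15],"gripper": 8.5}

```text
t: 5.93
ee_pos: [644.1, -19.4, 192.2]
tool_rot: [-138.9, 90.0, -158.2]
force: [0.6, -0.1, -0.4]
width: 0.996
```

Run:
```python
from h import *
from scipy import ndimage
c,w,s=wristworld('w4');R=Ro.from_euler('xyz',s['tool_rot'],degrees=True).as_matrix();print(s['ee_pos'],'jaw yaw',np.degrees(np.arctan2(R[1,2],R[0,2])))
x,y,z=np.moveaxis(w,-1,0);ok=(c['depth']>0)&(abs(x-643)<60)&(abs(y+18)<40)
for lo,hi in ((145,155),):
    L,n=ndimage.label(ok&(z>lo)&(z<hi))
    for i in range(1,n+1):
        m=L==i
        if m.sum()>60: print([np.round(q,1) for q in cv2.minAreaRect(w[m][:,:2].astype(np.float32))])
snap('scene','s4');b=cv2.imread('pics/s4.png')[60:240,100:320]
cv2.imwrite('pics/z4.png',np.hstack([cv2.resize(cv2.imread('pics/w4.png'),(400,330)),cv2.resize(b,(400,330),interpolation=3)]))
```

```text
[644.05895524 -19.352703   192.19404184] jaw yaw -19.258124715178674
[array([642.9, -18.1]), array([25.8, 25.6]), np.float64(71.6)]
```

View pics/z4.png

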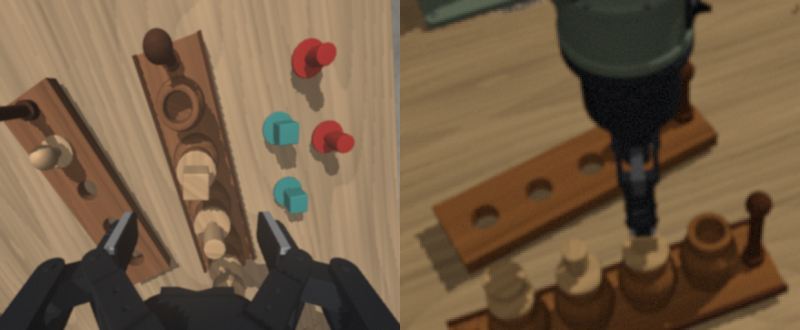

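The ball lid stands in hole 1, and the square's faces line up with the jaws. Descend, grip, lift.

move_arm:
  increments:
    - {"rotation": [0,0,0],"linear": [0,0,-2],"gripper": 8.5}
    - {"rotation": [0,0,0],"linear": [0,0,-4],"gripper": 8.5}
    - {"rotation": [0,0,0],"linear": [0,0,-6],"gripper": 8.5}
    - {"rotation": [0,0,0],"linear": [0,0,-7.2],"gripper": 8.5}
    - {"rotation": [0,0,0],"linear": [0,0,-7.8],"gripper": 8.5}
    - {"rotation": [0,0,0],"linear": [0,0,-7.8],"gripper": 8.5}
    - {"rotation": [0,0,0],"linear": [0,0,-7.8],"gripper": 1.5}
    - {"rotation": [0,0,0],"linear": [0,0,-7.8],"gripper": 1.5}
    - {"rotation": [0,0,0],"linear": [0,0,-7.8],"gripper": 1.5}
    - {"rotation": [0,0,0],"linear": [0,0,-7.8],"gripper": 1.5}
    - {"rotation": [0,0,0],"linear": [0,0,-7.8],"gripper": 1.5}
    - {"rotation": [0,0,0],"linear": [0,0,-7.8],"gripper": 1.5}
    - {"rotation": [0,0,0],"linear": [0,0,-7.8],"gripper": 1.5}
    - {"rotation": [0,0,0],"linear": [0,0,-7.8],"gripper": 1.5}

```text
t: 7.2
ee_pos: [643.2, -18.5, 115.9]
tool_rot: [23.2, 90.0, 4.0]
force: [-1.5, -0.0, 5.7]
width: 0.293
```

move_arm:
  increments:
    - {"rotation": [0,0,0],"linear": [0,0,0.7],"gripper": 1.5}
    - {"rotation": [0,0,0],"linear": [0,0,1.4],"gripper": 1.5}
    - {"rotation": [0,0,0],"linear": [0,0,2.2],"gripper": 1.5}
    - {"rotation": [0,0,0],"linear": [0,0,3.0],"gripper": 1.5}
    - {"rotation": [0,0,0],"linear": [0,0,4.0],"gripper": 1.5}
    - {"rotation": [0,0,0],"linear": [0,0,4.5],"gripper": 1.5}
    - {"rotation": [0,0,0],"linear": [0,0,4.5],"gripper": 1.5}

```text
t: 7.78
ee_pos: [643.5, -18.5, 161.8]
tool_rot: [18.7, 89.9, -0.5]
force: [0.4, 0.6, 0.0]
width: 0.293
```

move_arm:
  increments:
    - {"rotation": [0,0,0.05],"linear": [-3,0.2,0],"gripper": 1.5}
    - {"rotation": [0,0,0.1],"linear": [-6,0.2,0],"gripper": 1.5}
    - {"rotation": [0,0,0.17],"linear": [-9.5,0.2,0],"gripper": 1.5}
    - {"rotation": [0,0,0.24],"linear": [-13,0.2,0],"gripper": 1.5}
    - {"rotation": [0,0,0.3],"linear": [-16,0.2,0],"gripper": 1.5}
    - {"rotation": [0,0,0.335],"linear": [-17.8,0.2,-1],"gripper": 1.5}
    - {"rotation": [0,0,0.335],"linear": [-18.3,0.2,-3],"gripper": 1.5}
    - {"rotation": [0,0,0.335],"linear": [-18.3,0.2,-5],"gripper": 1.5}
    - {"rotation": [0,0,0.335],"linear": [-18.3,0.2,-7],"gripper": 1.5}
    - {"rotation": [0,0,0.335],"linear": [-18.3,0.2,-8.5],"gripper": 1.5}
    - {"rotation": [0,0,0.335],"linear": [-18.3,0.2,-9.5],"gripper": 1.5}
    - {"rotation": [0,0,0.335],"linear": [-18.3,0.2,-10.5],"gripper": 1.5}
    - {"rotation": [0,0,0.335],"linear": [-18.3,0.2,-11.2],"gripper": 1.5}
    - {"rotation": [0,0,0.335],"linear": [-18.3,0.2,-11.7],"gripper": 1.5}
    - {"rotation": [0,0,0.335],"linear": [-18.3,0.2,-11.7],"gripper": 1.5}

```text
t: 9.03
ee_pos: [459.9, -16.5, 42.9]
tool_rot: [179.9, 90.0, 179.9]
force: [0.4, -0.4, 0.5]
width: 0.297
```

move_arm:
  increments:
    - {"rotation": [0,0,0],"linear": [0,0,0],"gripper": 8.5}
    - {"rotation": [0,0,0],"linear": [0,0,0],"gripper": 8.5}
    - {"rotation": [0,0,0],"linear": [0,0,0],"gripper": 8.5}
    - {"rotation": [0,0,0],"linear": [0,0,0],"gripper": 8.5}
    - {"rotation": [0,0,0],"linear": [0,0,0],"gripper": 8.5}
    - {"rotation": [0,0,0],"linear": [0,0,0],"gripper": 8.5}
    - {"rotation": [0,0,0],"linear": [0,0,2],"gripper": 8.5}
    - {"rotation": [0,0,0],"linear": [0,0,5],"gripper": 8.5}
    - {"rotation": [0,0,0],"linear": [0,0,9],"gripper": 8.5}
    - {"rotation": [0,0,0],"linear": [0,0,13],"gripper": 8.5}
    - {"rotation": [0,0,0],"linear": [4,-1.5,15],"gripper": 8.5}
    - {"rotation": [0,0,0],"linear": [8,-3,15],"gripper": 8.5}
    - {"rotation": [0,0,0],"linear": [12,-4.5,15],"gripper": 8.5}
    - {"rotation": [0,0,0],"linear": [15.5,-6,15],"gripper": 8.5}
    - {"rotation": [0,0,0],"linear": [17.5,-6.9,15],"gripper": 8.5}
    - {"rotation": [0,0,0],"linear": [18,-6.95,15],"gripper": 8.5}
    - {"rotation": [0,0,0],"linear": [18,-6.95,15],"gripper": 8.5}

```text
t: 10.45
ee_pos: [640.4, -86.4, 192.3]
tool_rot: [172.6, 89.9, 172.5]
force: [-1.7, -0.0, -0.9]
width: 0.996
```

Run:
```python
from h import *
from scipy import ndimage
c,w,s=wristworld('w5');print(s['ee_pos'])
x,y,z=np.moveaxis(w,-1,0);ok=(c['depth']>0)
def rep(m,t):
    L,n=ndimage.label(m)
    for i in range(1,n+1):
        q=L==i
        if q.sum()>60: print(t,q.sum(),'rect',[np.round(k,1) for k in cv2.minAreaRect(w[q][:,:2].astype(np.float32))],'z med/max',np.median(z[q]).round(1),z[q].max().round(1))
rep(ok&(abs(x-640)<40)&(abs(y+86)<40)&(z>145)&(z<155),'barrel')
rep(ok&(x>400)&(x<520)&(y<95)&(y>-160)&(z>33.5)&(z<40),'flange')
rep(ok&(x>400)&(x<520)&(y<95)&(y>-160)&(z>45)&(z<90),'knob')
snap('side','s5');b=cv2.imread('pics/s5.png')[120:340,100:340]
cv2.imwrite('pics/z5.png',np.hstack([cv2.resize(cv2.imread('pics/w5.png'),(400,330)),cv2.resize(b,(400,366),interpolation=3)[:330]]))
```

```text
[640.40162669 -86.40412242 192.28011388]
barrel 710 rect [array([640.1, -86.1]), array([23.4, 22.1]), np.float64(89.7)] z med/max 148.9 150.5
flange 1185 rect [array([454.3,  49.8]), array([45.4, 36.7]), np.float64(73.4)] z med/max 36.0 40.0
flange 854 rect [array([463.4, -15.9]), array([38.6, 45.3]), np.float64(8.5)] z med/max 36.0 39.8
knob 1384 rect [array([451.1,  51. ]), array([30.7, 29.2]), np.float64(61.7)] z med/max 72.5 79.2
knob 1181 rect [array([460.2, -16.8]), array([25.5, 26.8]), np.float64(90.0)] z med/max 74.5 77.2
```

View pics/z5.png

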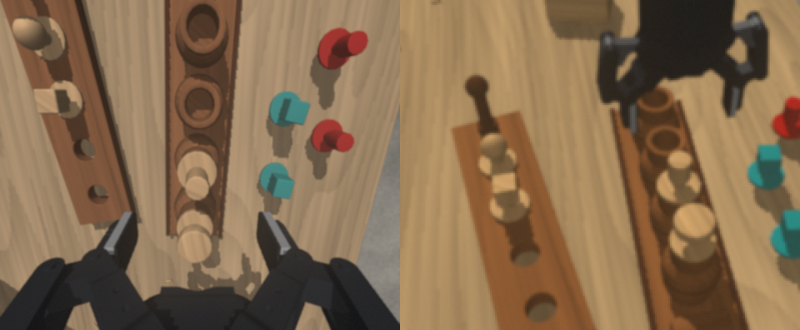

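The ball and square lids sit flat, with flange tops at 36 mm and knob tops at 79 and 77 mm, as they should be. Barrel next.

move_arm:
  increments:
    - {"rotation": [0,0,0],"linear": [0,0,-2],"gripper": 8.5}
    - {"rotation": [0,0,0],"linear": [0,0,-4],"gripper": 8.5}
    - {"rotation": [0,0,0],"linear": [0,0,-6],"gripper": 8.5}
    - {"rotation": [0,0,0],"linear": [0,0,-7.2],"gripper": 8.5}
    - {"rotation": [0,0,0],"linear": [0,0,-7.8],"gripper": 8.5}
    - {"rotation": [0,0,0],"linear": [0,0,-7.8],"gripper": 8.5}
    - {"rotation": [0,0,0],"linear": [0,0,-7.8],"gripper": 1.5}
    - {"rotation": [0,0,0],"linear": [0,0,-7.8],"gripper": 1.5}
    - {"rotation": [0,0,0],"linear": [0,0,-7.8],"gripper": 1.5}
    - {"rotation": [0,0,0],"linear": [0,0,-7.8],"gripper": 1.5}
    - {"rotation": [0,0,0],"linear": [0,0,-7.8],"gripper": 1.5}
    - {"rotation": [0,0,0],"linear": [0,0,-7.8],"gripper": 1.5}
    - {"rotation": [0,0,0],"linear": [0,0,-7.8],"gripper": 1.5}
    - {"rotation": [0,0,0],"linear": [0,0,-7.8],"gripper": 1.5}

```text
t: 11.72
ee_pos: [640.1, -86.0, 115.8]
tool_rot: [-6.7, 90.0, -6.7]
force: [-1.7, -0.1, 5.8]
width: 0.259
```

move_arm:
  increments:
    - {"rotation": [0,0,0],"linear": [0,0,0.7],"gripper": 1.5}
    - {"rotation": [0,0,0],"linear": [0,0,1.4],"gripper": 1.5}
    - {"rotation": [0,0,0],"linear": [0,0,2.2],"gripper": 1.5}
    - {"rotation": [0,0,0],"linear": [0,0,3.0],"gripper": 1.5}
    - {"rotation": [0,0,0],"linear": [0,0,4.0],"gripper": 1.5}
    - {"rotation": [0,0,0],"linear": [0,0,4.5],"gripper": 1.5}
    - {"rotation": [0,0,0],"linear": [0,0,4.5],"gripper": 1.5}

```text
t: 12.3
ee_pos: [640.5, -86.1, 161.8]
tool_rot: [-5.9, 89.9, -5.9]
force: [0.9, 0.1, -0.6]
width: 0.258
```

move_arm:
  increments:
    - {"rotation": [0,0,0],"linear": [-3,0.2,0],"gripper": 1.5}
    - {"rotation": [0,0,0],"linear": [-6,0.2,0],"gripper": 1.5}
    - {"rotation": [0,0,0],"linear": [-9.5,0.2,0],"gripper": 1.5}
    - {"rotation": [0,0,0],"linear": [-13,0.2,0],"gripper": 1.5}
    - {"rotation": [0,0,0],"linear": [-15.5,0.2,0],"gripper": 1.5}
    - {"rotation": [0,0,0],"linear": [-16.6,0.2,-1],"gripper": 1.5}
    - {"rotation": [0,0,0],"linear": [-16.9,0.2,-3],"gripper": 1.5}
    - {"rotation": [0,0,0],"linear": [-16.9,0.2,-5],"gripper": 1.5}
    - {"rotation": [0,0,0],"linear": [-16.9,0.2,-7],"gripper": 1.5}
    - {"rotation": [0,0,0],"linear": [-16.9,0.2,-8.5],"gripper": 1.5}
    - {"rotation": [0,0,0],"linear": [-16.9,0.2,-9.5],"gripper": 1.5}
    - {"rotation": [0,0,0],"linear": [-16.9,0.2,-10.5],"gripper": 1.5}
    - {"rotation": [0,0,0],"linear": [-16.9,0.2,-11.2],"gripper": 1.5}
    - {"rotation": [0,0,0],"linear": [-16.9,0.2,-11.7],"gripper": 1.5}
    - {"rotation": [0,0,0],"linear": [-16.9,0.2,-11.7],"gripper": 1.5}

```text
t: 13.55
ee_pos: [470.9, -84.0, 43.1]
tool_rot: [-168.3, 90.0, -168.3]
force: [-0.5, 0.6, -0.5]
width: 0.262
```

move_arm:
  increments:
    - {"rotation": [0,0,0],"linear": [0,0,0],"gripper": 8.5}
    - {"rotation": [0,0,0],"linear": [0,0,0],"gripper": 8.5}
    - {"rotation": [0,0,0],"linear": [0,0,0],"gripper": 8.5}
    - {"rotation": [0,0,0],"linear": [0,0,0],"gripper": 8.5}
    - {"rotation": [0,0,0],"linear": [0,0,0],"gripper": 8.5}
    - {"rotation": [0,0,0],"linear": [0,0,0],"gripper": 8.5}
    - {"rotation": [0,0,0],"linear": [0,0,2],"gripper": 8.5}
    - {"rotation": [0,0,0],"linear": [0,0,5],"gripper": 8.5}
    - {"rotation": [0,0,0],"linear": [0,0,9],"gripper": 8.5}
    - {"rotation": [0,0,0],"linear": [0,0,13],"gripper": 8.5}
    - {"rotation": [0,0,0],"linear": [4,-1.5,15],"gripper": 8.5}
    - {"rotation": [0,0,0],"linear": [8,-3,15],"gripper": 8.5}
    - {"rotation": [0,0,0],"linear": [12,-4.5,15],"gripper": 8.5}
    - {"rotation": [0,0,0],"linear": [15,-6,15],"gripper": 8.5}
    - {"rotation": [0,0,0],"linear": [16.5,-6.9,15],"gripper": 8.5}
    - {"rotation": [0,0,0],"linear": [16.6,-6.95,15],"gripper": 8.5}
    - {"rotation": [0,0,0],"linear": [16.6,-6.95,15],"gripper": 8.5}

```text
t: 14.97
ee_pos: [637.0, -153.8, 192.4]
tool_rot: [169.4, 89.9, 169.3]
force: [0.4, 1.8, -0.2]
width: 0.994
```

Run:
```python
from h import *
from scipy import ndimage
c,w,s=wristworld('w6');print(s['ee_pos'])
x,y,z=np.moveaxis(w,-1,0);ok=(c['depth']>0)
def rep(m,t):
    L,n=ndimage.label(m)
    for i in range(1,n+1):
        q=L==i
        if q.sum()>60: print(t,q.sum(),'rect',[np.round(k,1) for k in cv2.minAreaRect(w[q][:,:2].astype(np.float32))],'z med/max',np.median(z[q]).round(1),z[q].max().round(1))
rep(ok&(abs(x-637)<30)&(abs(y+153)<30)&(z>137)&(z<150),'disc')
rep(ok&(x>400)&(x<520)&(y<95)&(y>-160)&(z>33.5)&(z<40),'flange')
rep(ok&(x>400)&(x<520)&(y<95)&(y>-160)&(z>45)&(z<90),'knob')
```

```text
[ 636.98730722 -153.83926983  192.35636599]
disc 1842 rect [array([ 637.1, -153.8]), array([39. , 37.9]), np.float64(89.1)] z med/max 141.8 143.8
flange 1052 rect [array([463.6, -17.9]), array([45.1, 37.8]), np.float64(70.3)] z med/max 36.0 39.7
flange 966 rect [array([473.5, -84. ]), array([40.5, 45. ]), np.float64(5.4)] z med/max 36.0 39.6
knob 1641 rect [array([460. , -16.5]), array([26.5, 27. ]), np.float64(90.0)] z med/max 74.3 77.5
knob 863 rect [array([471.4, -84.6]), array([23.7, 22.6]), np.float64(26.4)] z med/max 75.2 77.8
```

Barrel is home too (flange top 36, knob top about 77). Disc last.

move_arm:
  increments:
    - {"rotation": [0,0,0],"linear": [0,0,-2],"gripper": 8.5}
    - {"rotation": [0,0,0],"linear": [0,0,-4],"gripper": 8.5}
    - {"rotation": [0,0,0],"linear": [0,0,-6],"gripper": 8.5}
    - {"rotation": [0,0,0],"linear": [0,0,-7.4],"gripper": 8.5}
    - {"rotation": [0,0,0],"linear": [0,0,-8.0],"gripper": 8.5}
    - {"rotation": [0,0,0],"linear": [0,0,-8.0],"gripper": 8.5}
    - {"rotation": [0,0,0],"linear": [0,0,-8.0],"gripper": 2.8}
    - {"rotation": [0,0,0],"linear": [0,0,-8.0],"gripper": 2.8}
    - {"rotation": [0,0,0],"linear": [0,0,-8.0],"gripper": 2.8}
    - {"rotation": [0,0,0],"linear": [0,0,-8.0],"gripper": 2.8}
    - {"rotation": [0,0,0],"linear": [0,0,-8.0],"gripper": 2.8}
    - {"rotation": [0,0,0],"linear": [0,0,-8.0],"gripper": 2.8}
    - {"rotation": [0,0,0],"linear": [0,0,-8.0],"gripper": 2.8}
    - {"rotation": [0,0,0],"linear": [0,0,-8.0],"gripper": 2.8}

```text
t: 16.18
ee_pos: [637.2, -153.6, 114.3]
tool_rot: [-12.4, 89.9, -12.4]
force: [-2.3, 1.0, 10.3]
width: 0.447
```

move_arm:
  increments:
    - {"rotation": [0,0,0],"linear": [0,0,0.7],"gripper": 2.8}
    - {"rotation": [0,0,0],"linear": [0,0,1.4],"gripper": 2.8}
    - {"rotation": [0,0,0],"linear": [0,0,2.2],"gripper": 2.8}
    - {"rotation": [0,0,0],"linear": [0,0,3.0],"gripper": 2.8}
    - {"rotation": [0,0,0],"linear": [0,0,4.0],"gripper": 2.8}
    - {"rotation": [0,0,0],"linear": [0,0,4.5],"gripper": 2.8}
    - {"rotation": [0,0,0],"linear": [0,0,4.5],"gripper": 2.8}

```text
t: 16.77
ee_pos: [637.5, -153.6, 159.8]
tool_rot: [-13.4, 89.9, -13.4]
force: [0.6, 0.2, -0.3]
width: 0.447
```

Run:
```python
from h import *
snap('side','s7');snap('wrist','w7')
a=cv2.imread('pics/s7.png')[130:320,170:370];b=cv2.imread('pics/w7.png')
cv2.imwrite('pics/z7.png',np.hstack([cv2.resize(a,(400,380),interpolation=3),cv2.resize(b,(400,380))]))
```

```text
(no output)
```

View pics/z7.png

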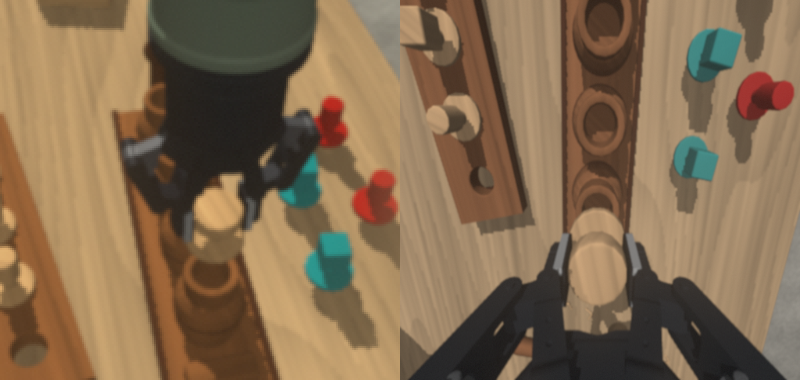

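Disc is held level with its plug clear of the jar. Place it in hole 4.

move_arm:
  increments:
    - {"rotation": [0,0,0],"linear": [-3,0.3,0],"gripper": 2.8}
    - {"rotation": [0,0,0],"linear": [-6,0.3,0],"gripper": 2.8}
    - {"rotation": [0,0,0],"linear": [-9,0.3,0],"gripper": 2.8}
    - {"rotation": [0,0,0],"linear": [-12,0.3,0],"gripper": 2.8}
    - {"rotation": [0,0,0],"linear": [-14.5,0.3,0],"gripper": 2.8}
    - {"rotation": [0,0,0],"linear": [-15.3,0.3,-1],"gripper": 2.8}
    - {"rotation": [0,0,0],"linear": [-15.5,0.3,-3],"gripper": 2.8}
    - {"rotation": [0,0,0],"linear": [-15.5,0.3,-5],"gripper": 2.8}
    - {"rotation": [0,0,0],"linear": [-15.5,0.3,-7],"gripper": 2.8}
    - {"rotation": [0,0,0],"linear": [-15.5,0.3,-8.5],"gripper": 2.8}
    - {"rotation": [0,0,0],"linear": [-15.5,0.3,-9.5],"gripper": 2.8}
    - {"rotation": [0,0,0],"linear": [-15.5,0.3,-10.5],"gripper": 2.8}
    - {"rotation": [0,0,0],"linear": [-15.5,0.3,-11.2],"gripper": 2.8}
    - {"rotation": [0,0,0],"linear": [-15.5,0.3,-11.7],"gripper": 2.8}
    - {"rotation": [0,0,0],"linear": [-15.5,0.3,-11.7],"gripper": 2.8}

```text
t: 18.12
ee_pos: [481.9, -150.5, 40.9]
tool_rot: [178.5, 90.0, 178.5]
force: [-0.4, 0.5, -1.2]
width: 0.448
```

move_arm:
  increments:
    - {"rotation": [0,0,0],"linear": [0,0,0],"gripper": 8.5}
    - {"rotation": [0,0,0],"linear": [0,0,0],"gripper": 8.5}
    - {"rotation": [0,0,0],"linear": [0,0,0],"gripper": 8.5}
    - {"rotation": [0,0,0],"linear": [0,0,0],"gripper": 8.5}
    - {"rotation": [0,0,0],"linear": [0,0,0],"gripper": 8.5}
    - {"rotation": [0,0,0],"linear": [0,0,0],"gripper": 8.5}
    - {"rotation": [0,0,0],"linear": [0,0,2],"gripper": 8.5}
    - {"rotation": [0,0,0],"linear": [0,0,5],"gripper": 8.5}
    - {"rotation": [0,0,0],"linear": [0,0,9],"gripper": 8.5}
    - {"rotation": [0,0,0],"linear": [0,0,13],"gripper": 8.5}
    - {"rotation": [0,0,0],"linear": [0,0,17],"gripper": 8.5}
    - {"rotation": [0,0,0],"linear": [4,0,21],"gripper": 8.5}
    - {"rotation": [0,0,0],"linear": [8,0,25],"gripper": 8.5}
    - {"rotation": [0,0,0],"linear": [11,0,28],"gripper": 8.5}
    - {"rotation": [0,0,0],"linear": [11,0,28],"gripper": 8.5}
    - {"rotation": [0,0,0],"linear": [11,0,28],"gripper": 8.5}

```text
t: 19.45
ee_pos: [596.4, -150.1, 325.4]
tool_rot: [-5.7, 89.5, -5.7]
force: [0.6, 0.2, -1.1]
width: 0.998
```

Run:
```python
from h import *
from scipy import ndimage
c,w,s=wristworld('w8');print(s['ee_pos'])
x,y,z=np.moveaxis(w,-1,0);ok=(c['depth']>0)
def rep(w,m,t):
    L,n=ndimage.label(m);z=w[...,2]
    for i in range(1,n+1):
        q=L==i
        if q.sum()>60: print(t,q.sum(),'rect',[np.round(k,1) for k in cv2.minAreaRect(w[q][:,:2].astype(np.float32))],'z med/max',np.median(z[q]).round(1),z[q].max().round(1))
rep(w,ok&(x>400)&(x<520)&(y<95)&(y>-190)&(z>33.5)&(z<40),'flange')
rep(w,ok&(x>400)&(x<520)&(y<95)&(y>-190)&(z>45)&(z<90),'knob')
cs=snap('side','s8');b=cv2.imread('pics/s8.png')[130:340,100:320]
cv2.imwrite('pics/z8.png',np.hstack([cv2.resize(cv2.imread('pics/w8.png'),(400,382)),cv2.resize(b,(400,382),interpolation=3)]))
```

```text
[ 596.39098927 -150.08079141  325.41779586]
flange 493 rect [array([454.1,  44.3]), array([45.2, 29.6]), np.float64(32.1)] z med/max 36.0 38.9
flange 402 rect [array([463.4, -17.5]), array([45.1, 37.9]), np.float64(77.6)] z med/max 36.0 38.8
flange 428 rect [array([473.5, -84.2]), array([40., 45.]), np.float64(5.6)] z med/max 36.0 38.7
flange 186 rect [array([ 488.7, -146.1]), array([27. , 45.6]), np.float64(37.3)] z med/max 35.9 37.8
knob 440 rect [array([451.4,  45.2]), array([30.3, 19.5]), np.float64(9.1)] z med/max 72.4 79.9
knob 540 rect [array([460., -17.]), array([26.3, 25.1]), np.float64(0.1)] z med/max 74.7 77.8
knob 301 rect [array([471.2, -84.4]), array([23.1, 22.7]), np.float64(56.4)] z med/max 75.6 78.1
knob 562 rect [array([ 482.2, -151. ]), array([38.5, 38. ]), np.float64(44.0)] z med/max 68.8 71.5
```

View pics/z8.png

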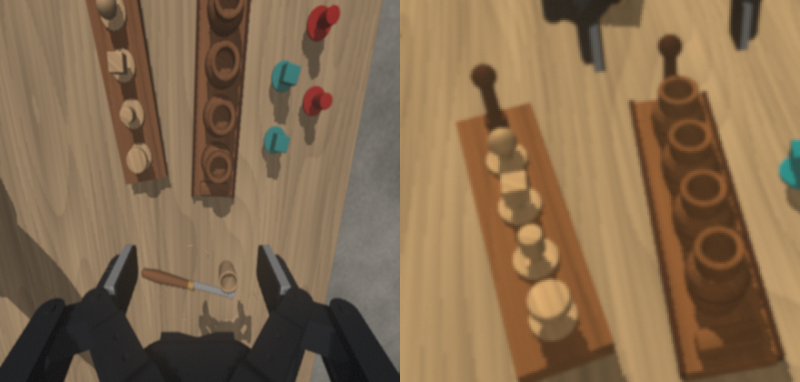

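All four lids stand upright in order, with flange tops at 36 mm. The jars are empty, the look-alikes are untouched, and the gripper is clear.

```bash
python3 -c "
from station import r
print(r.hand_in())"
```

```text
the job is handed in; nothing more can be done
None
```

All four lids are on the drying rack in their original order from the post: ball, square, barrel, disc. I handed the job in at about 20 s of robot time, with the gripper open and well clear.

- **Seating:** The last wrist depth check put every flange top at 36 mm, as expected for a lid fully home. Knob tops read about 80, 78, 78 and 71 mm, which is 1.5–3 mm above nominal. The same offset showed on the lids before I moved them, so I put it down to calibration and depth noise.
- **Position:** Square, barrel and disc knobs measured within about 1.5 mm of their hole centres. The ball was cut off in the last wrist picture; an earlier full view put it about 1 mm off.
- **Forces:** The highest wrist force reported at the end of a move was about 10 N, while gripping the disc.
- **Disagreements:** The scene and side cameras differed by about 5 mm in y at the start, so I used wrist-camera positions instead.
- **Look-alikes:** The turquoise and red ones were not touched.

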